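# Latch the paint case

### The arm

A 7-joint arm with a two-finger parallel gripper is mounted at the origin on the work surface. World frame = base frame: x ahead of the robot, y to its left, z up, the work surface at z = 0. Lengths are in m, angles in rad, forces in N, time in s.
With the tool pointing down it reaches from about 0.4 to 0.9 m from the base axis. Payload 5.6 kg.
Tool frame: the origin (TCP) lies at the very end of the fingers, on their centre line; the grasp point (between the pads) lies ctrl.hold_point_z behind it (ctrl.hold_point_z is the distance from the TCP to the grasp point, in m); z points along the fingers, y is the direction in which the jaws open and shut (so a half turn about z gives the same grasp; the last joint's range is limited). The gripper opens to 92 mm and grips with 3 to 60 N. Pads are 20 mm wide; open, the fingers measure 128 mm over their backs; the gripper's body (75 mm by 189 mm) begins 69 mm behind the grasp point.
Start: joints at [-1.207, 0.468, -0.012, 1.603, 0.006, 1.071, -0.056], TCP at [0.257, 0.597, 0.215] pointing down, gripper open.
Joint ranges: [-2.53, 2.53], [-0.31, 2.02], [-1.57, 1.55], [0.28, 2.44], [-1.29, 4.43], [0.15, 1.84], [-2.92, 2.92]. Speed limits (rad/s): [2.57, 2.57, 3.14, 3.14, 3.14, 3.14, 3.14].

### API

Orientations are given as a 3x3 rotation matrix whose columns are the frame's x, y, z axes.
In Python, from plant import status, imaging, order, ctrl gives the robot as it stands. The module is installed in compiled form; this text tells all that it offers.
- The arm moves only by the tool play_rows, never from a script. Its argument "series" is a list of rows, each a list of 5 numbers: the gripper's target within -1 to 1 (shut at 1, half-way at 0, fully open at -1), then the shift along the tool's x, y, z in mm, then the turn about the tool's z in degrees. In form: [[hand, dx, dy, dz, spin], ...]. A call has exactly 10 rows; each row is the pose to reach, as a shift and turn from the pose commanded when the call began, along the tool's axes at that moment; what a row does not reach only later rows make up. A row lasts 1/12 s, in which the tool goes at most 41.7 mm and 7.16 degrees, less where a joint would pass 70% of its speed; a pose out of reach is approached as far as the arm can. A call with a gripper value outside its range is refused whole. The fingers move at their own pace and stop on an object; "force" is the grip in N (left out, the last holds). Time passes only in rows, so rows that repeat a pose let the fingers close, or fill a call up. It gives the time, the measured TCP pose, the force and the opening at its end, in the units of the state.
- status.sense(): the state, without advancing time (a new reading comes with each control period).
- imaging.capture(name): name is "scene" or "top" or "wrist"; returns a dict with "color" (420x560x3 uint8, red, green, blue), "fx", "fy", "cx", "cy" (pixels), "R" (3x3) and "t" (3): a world point X has camera coordinates R X + t. Camera axes: x right, y down, z forward; pixel columns grow to the right and rows downward; lengths in m; the calibration is good to about 2 mm. A picture is of the moment at which its call begins. There is no depth.
- order.sign_off(): hands the job in, once; it reports no verdict.
The state is a dict: "time_s": time; "joint_positions": joint angles; "dq": joint speeds; "effort": joint torques, N m; "position": TCP position; "orientation": TCP orientation; "contact_force": force on the tool from outside, world axes, zero at the start; "moment": the same for the moment, N m; "gripper_width": finger opening in m.
Only numpy, scipy, OpenCV 4.12 (cv2) and the standard library are available. Lean on these libraries where they do the work, as an engineer would, in place of code of your own. Each camera call takes 0.05 s, during which the arm holds its last target. There are 200 camera calls.

### The job

The paint case stands ajar on the studio table. Swing the steel wire loop of its draw latch over the keeper on the lid half and seat it under the keeper's lip gently (never with more than 25 N), then push the lever over, past centre and down onto its stop, and press it home there for a moment with about 15 N (never 30 N), so that the case is drawn shut and stays latched. Let go, and leave the ink jar, the brush and the palette knife where they are.

Things in the scene. Friction and masses are not known exactly. Their poses are not given: they have to be found in the camera images.
- case: Wooden paint case, 202 (x) x 300 (y) x 150 mm high, standing on its hinged edge, fixed. Origin: on the table straight below the lever's pivot. Axes: x from the fixed half (near the robot; x -80 to 30 mm, flat top 150 mm high) across the seam to the lid half, y along the seam, z up. The lever's pivot axis runs along y at x 0, z 166 mm.
- lid: The lid half, 92 mm thick, top 150 mm high, hinged along the bottom of the seam (origin: case x 30, z 20 mm). A spring holds it ajar, about 12 mm open at the top (0.07 to 0.10 rad), and pushes back about 3 N per mm at the top. The keeper stands on it.
- seat (a point): Where the middle of the cross bar must end up in the keeper, a rigid steel hook 18 mm wide (y) on the lid half: post face 3 mm to -x of this point, flat floor 3 mm below it running 15 mm towards +x. Here x is case x. The bar comes down beyond the lip onto the floor, then goes -x under the lip to the post.
- bar (a point): Middle of the loop's cross bar, a steel wire 6 mm thick lying along case y, 84 mm from the loop's pin. The loop's side wires run at y = -15 and +15 mm and straddle the keeper.
- loop: The wire loop of the latch. Origin: its pin, on the lever 14 mm from the lever's pivot. Its x axis points from the pin to the cross bar (84 mm away); it swings about case y with slight friction and stays where it is left.
- fin (a point): Centre of the black plastic finger pull on the loop's end, an upright fin 10 mm thick (case y), 22 mm long (loop x), 30 mm tall (loop z): the place to pinch the loop, across y. Lies 25 mm beyond the cross bar along loop x and 16 mm up along loop z. Moving it carries loop and lever along.
- lever (a joint): Lever angle, rad: 0 = handle upright, negative = leaning to the keeper (starts -0.90 to -0.65), 1.571 = flat towards the robot on its rigid stop (closed). Friction 0.05 N m (about 6 N felt at the loop): stays where left. Hooked, the loop comes tight near 0, then resists (about 4 to 6 N at 55 mm from the pivot) until dead centre near 1.4; after that it must still be pressed down to the stop.
- handle: The lever's steel handle plate, 22 mm wide (y), 4 mm thick, reaching from 20 to 72 mm from the pivot. Origin on the pivot; its z axis runs along the handle to the free end, its x axis faces the keeper side when upright (up when closed).
- handle_end (a point): Free end of the handle, 72 mm from the pivot, in the middle of its width and thickness.
- ink_jar_mid (a point): Centre of a black ink jar, 72 mm in diameter and 85 mm high, standing beside the case; bystander.
- brush: Paint brush lying on the table beside the case, along its x; bystander.
- palette_knife: Palette knife, 200 mm long, lying on the table beside the case, along its x; bystander.
- lip_tip (a point): Tip of the keeper's lip, mid thickness: the lip is 4 mm thick and overhangs the post by 6 mm towards case +x; this point is 3 mm to +x of the seat and 7 mm above it (lip underside 5 mm, top 9 mm above the seat). The gap under the lip is 8 mm for a 6 mm bar.

How it is judged:
By the outcome, as a careful person would: the job done as asked, in the order asked, and still so for the second after the job is handed in, with the robot touching nothing.
It also fails if it takes over 72 s, if anything falls off the work surface, if the arm or the gripper's body presses on something with over 40 N, if the wrist force passes 120 N, or if a joint passes its speed limit or range.

## Working session

There is one attempt and no reset: what is moved stays moved. The work goes in short steps, Python scripts to look and compute and a tool call to move; the robot and the scene stay as the last step left them, time stands still between calls to the robot, and variables do not carry over. Pictures are saved under pics/ and viewed, about 8 in all and at most 12, crops included, and the job is handed in when it is done.

Besides the shell and the picture viewer there is one more tool, called after "Request:" as a command line: name --pt "numbers of a row" for each row, then --argument value for the rest. play_rows: Moves the arm, as the interface text tells. Its arguments: {"type":"object","properties":{"series":{"type":"array"},"force":{"type":"number"}},"required":["series"]}

```bash
mkdir -p pics
cat > h.py <<'E'
import numpy as np, cv2
from plant import status, imaging, order, ctrl
def cap(n,f=None):
    d=imaging.capture(n)
    for k in('R','t'): d[k]=np.array(d[k],float)
    if f: cv2.imwrite('pics/'+f,d['color'][:,:,::-1])
    return d
def P(d):
    K=np.array([[d['fx'],0,d['cx']],[0,d['fy'],d['cy']],[0,0,1]]); return K@np.c_[d['R'],d['t'].reshape(3)]
def proj(d,X):
    q=P(d)@np.r_[X,1]; return q[:2]/q[2]
def ray(d,u,v):
    o=-d['R'].T@d['t'].reshape(3); r=d['R'].T@np.array([(u-d['cx'])/d['fx'],(v-d['cy'])/d['fy'],1]); return o,r/np.linalg.norm(r)
def plane(d,u,v,z):
    o,r=ray(d,u,v); return o+r*(z-o[2])/r[2]
def tri(d1,p1,d2,p2):
    X=cv2.triangulatePoints(P(d1),P(d2),np.array(p1,float).reshape(2,1),np.array(p2,float).reshape(2,1)); return (X[:3]/X[3]).ravel()
def st():
    s=status.sense(); print('t',s['time_s'],'p',np.round(s['position'],4),'F',np.round(s['contact_force'],1),'w',round(s['gripper_width'],4)); return s
E
python3 - <<'E'
from h import *
s=st(); print(np.round(s['orientation'],3),ctrl.hold_point_z)
import pickle
D={}
for n in('scene','top','wrist'):
    D[n]=cap(n,n+'0.png'); d=D[n]; print(n,d['fx'],d['cx'],d['cy'],(-d['R'].T@d['t'].reshape(3)).round(3),d['R'].round(2).tolist())
pickle.dump(D,open('d0.pkl','wb'))
E
```

```text
t 0.0 p [0.257  0.5964 0.2137] F [-0.4  0.8 -0.2] w 0.092
[[-0.918  0.396 -0.001]
 [ 0.396  0.918 -0.002]
 [-0.    -0.002 -1.   ]] 0.0187
scene 411.75849334439954 282.37752758369476 204.82396907579445 [1.334 0.522 0.853] [[-0.5, 0.86, 0.01], [0.53, 0.32, -0.79], [-0.68, -0.39, -0.62]]
top 457.20967711448037 276.1302112603419 210.25293707318804 [0.436 0.111 1.429] [[0.02, -1.0, 0.02], [-1.0, -0.02, -0.09], [0.09, -0.02, -1.0]]
wrist 362.62551452431165 277.88142368809395 207.89280378060346 [0.197 0.622 0.384] [[0.4, 0.92, -0.0], [0.89, -0.38, 0.23], [0.22, -0.09, -0.97]]
```

Run:
```python
import cv2,numpy as np
a=cv2.imread('pics/scene0.png');b=cv2.imread('pics/top0.png')
c=np.hstack([a,b]);cv2.imwrite('pics/st.png',cv2.resize(c,(800,300),interpolation=cv2.INTER_AREA))
```

```text
(no output)
```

View pics/st.png

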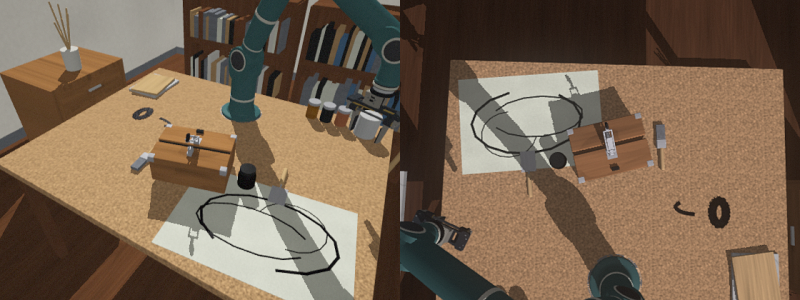

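Run:
```python
import cv2,numpy as np
a=cv2.imread('pics/scene0.png');b=cv2.imread('pics/top0.png')
f=lambda i,x,y:cv2.resize(i[y:y+110,x:x+140],None,fx=5.7,fy=2.7*5.7/2.7,interpolation=cv2.INTER_CUBIC)
A=cv2.resize(a[160:265,205:339],(804//2*1,315),interpolation=cv2.INTER_CUBIC)
B=cv2.resize(b[150:255,232:366],(402,315),interpolation=cv2.INTER_CUBIC)
A2=cv2.resize(a[175:225,250:310],(402,335)[:2],interpolation=cv2.INTER_CUBIC)[:285]
B2=cv2.resize(b[165:225,265:325],(402,402),interpolation=cv2.INTER_CUBIC)[:285]
c=np.vstack([np.hstack([A,B]),np.hstack([A2,B2])]);cv2.imwrite('pics/c1.png',c[:600,:800])
```

```text
(no output)
```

View pics/c1.png

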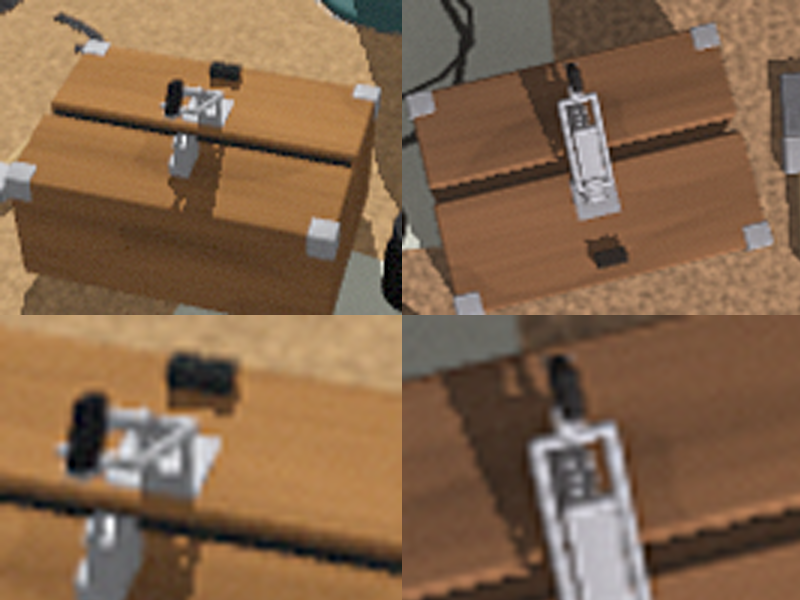

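Run:
```python
from h import *
import pickle
D=pickle.load(open('d0.pkl','rb'));d=D['top']
w=lambda X,Y,z:plane(d,232+(X-402)/3,150+Y/3,z)
for n,X,Y,z in[('fl',468,303,.15),('fr',758,236,.15),('ll',421,105,.15),('lr',706,37,.15),('plate',598,215,.15),('fin',573,78,.2),('bumper',605,250,.16),('handleend',585,125,.21)]:
    print(n,w(X,Y,z).round(3))
a=w(758,236,.15);b=w(468,303,.15);v=(b-a)/np.linalg.norm(b-a);yaw=np.arctan2(-v[0],v[1]);print('yaw',np.degrees(yaw))
s=status.sense();R=np.array(s['orientation']);print('tool y ang',np.degrees(np.arctan2(-R[0,1],R[1,1])))
o=w(598,215,.15); print('o',o)
# target TCP for view: over keeper, high
cx=np.array([np.cos(yaw),np.sin(yaw),0])
for k,h in((.03,.33),(-.03,.30)):
    T=o+cx*k; T[2]=h; print('tgt',T.round(3),'tool shift mm',(R.T@(T-np.array(s['position']))*1000).round(0))
```

```text
fl [0.431 0.147 0.15 ]
fr [ 0.499 -0.122  0.15 ]
ll [0.616 0.196 0.15 ]
lr [ 0.687 -0.072  0.15 ]
plate [0.516 0.028 0.15 ]
fin [0.636 0.056 0.2  ]
bumper [0.483 0.021 0.16 ]
handleend [0.593 0.045 0.21 ]
yaw 14.160290900567842
tool y ang -23.31130578898677
o [0.5157939  0.02786482 0.15      ]
tgt [0.545 0.035 0.33 ] tool shift mm [-486. -402. -116.]
tgt [0.487 0.021 0.3  ] tool shift mm [-439. -438.  -85.]
```

Request:
play_rows --pt "-1 0 0 -60 0" --pt "-1 -20 -15 -100 0" --pt "-1 -50 -40 -116 0" --pt "-1 -80 -66 -116 0" --pt "-1 -110 -91 -116 0" --pt "-1 -140 -116 -116 -6" --pt "-1 -170 -141 -116 -13" --pt "-1 -200 -165 -116 -20" --pt "-1 -230 -190 -116 -27" --pt "-1 -260 -215 -116 -37"

```text
time_s: 0.98
position: [0.407, 0.3035, 0.3306]
orientation: [[-0.987, -0.16, 0.0], [-0.16, 0.987, 0.0], [-0.0, 0.0, -1.0]]
contact_force: [0.4, -0.1, -0.1]
gripper_width: 0.0919
```

Run:
```python
from h import *
s=st();R=np.array(s['orientation']);print('tool y ang',np.degrees(np.arctan2(-R[0,1],R[1,1])))
for T in([.545,.035,.33],[.487,.021,.33]): print((R.T@(np.array(T)-s['position'])*1000).round(0))
```

```text
t 0.9833 p [0.407  0.3035 0.3306] F [ 0.4 -0.1 -0.1] w 0.0919
tool y ang 9.230988475910566
[ -93. -287.    1.]
[ -34. -292.    1.]
```

Request:
play_rows --pt "-1 -10 -36 0 -2" --pt "-1 -20 -72 0 -5" --pt "-1 -30 -108 0 -5" --pt "-1 -40 -144 0 -5" --pt "-1 -50 -180 0 -5" --pt "-1 -60 -216 0 -5" --pt "-1 -70 -250 0 -5" --pt "-1 -80 -270 0 -5" --pt "-1 -88 -283 0 -5" --pt "-1 -88 -283 0 -5"

```text
time_s: 1.82
position: [0.5386, 0.0361, 0.3304]
orientation: [[-0.972, -0.235, 0.0], [-0.235, 0.972, -0.002], [0.0, -0.002, -1.0]]
contact_force: [0.8, 0.3, -0.7]
gripper_width: 0.0921
```

Run:
```python
from h import *
s=st();R=np.array(s['orientation']);print('tool y ang',np.degrees(np.arctan2(-R[0,1],R[1,1])))
d=cap('wrist','w1.png')
import pickle;pickle.dump(d,open('w1.pkl','wb'))
im=cv2.imread('pics/w1.png');cv2.imwrite('pics/w1b.png',cv2.resize(im,(800,600)))
```

```text
t 1.8167 p [0.5386 0.0361 0.3304] F [ 0.8  0.3 -0.7] w 0.0921
tool y ang 13.607224837496606
```

View pics/w1b.png

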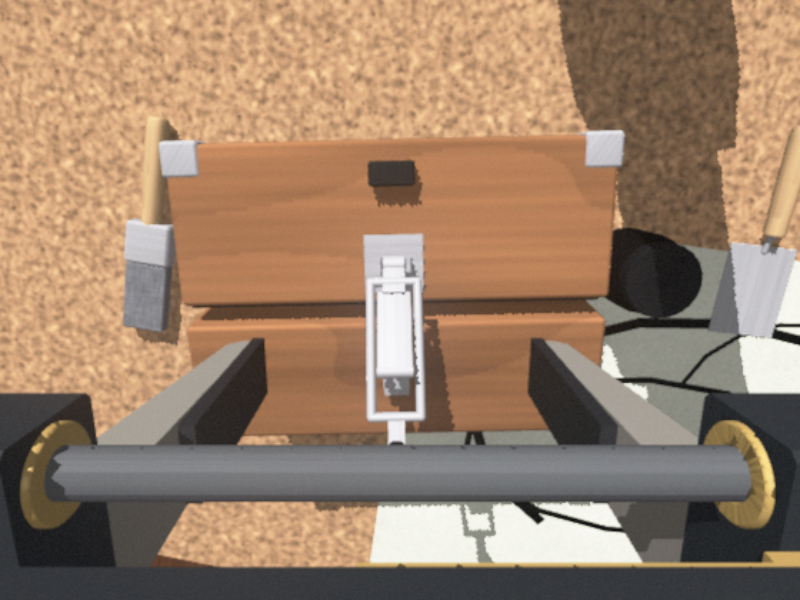

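Request:
play_rows --pt "-1 -30 10 0 0" --pt "-1 -60 30 0 0" --pt "-1 -85 45 0 0" --pt "-1 -90 50 0 0" --pt "-1 -90 50 0 0" --pt "-1 -90 50 0 0" --pt "-1 -90 50 0 0" --pt "-1 -90 50 0 0" --pt "-1 -90 50 0 0" --pt "-1 -90 50 0 0"

```text
time_s: 2.7
position: [0.6125, 0.1091, 0.3312]
orientation: [[-0.971, -0.24, 0.001], [-0.24, 0.971, 0.0], [-0.001, 0.0, -1.0]]
contact_force: [0.2, -0.2, 0.2]
gripper_width: 0.092
```

Run:
```python
from h import *
s=st()
d=cap('wrist','w2.png')
import pickle;pickle.dump(d,open('w2.pkl','wb'))
im=cv2.imread('pics/w2.png');i1=cv2.imread('pics/w1.png')
# crops 3x
A=cv2.resize(i1[155:300,240:312],None,fx=4,fy=4,interpolation=cv2.INTER_CUBIC)
B=cv2.resize(im[100:310,190:315],None,fx=2.86,fy=2.86,interpolation=cv2.INTER_CUBIC)
H=600;c=np.zeros((H,800,3),np.uint8);c[:A.shape[0],:A.shape[1]]=A;c[:min(H,B.shape[0]),300:300+B.shape[1]]=B[:H]
cv2.imwrite('pics/w2c.png',c)
```

```text
t 2.7 p [0.6125 0.1091 0.3312] F [ 0.2 -0.2  0.2] w 0.092
```

View pics/w2c.png

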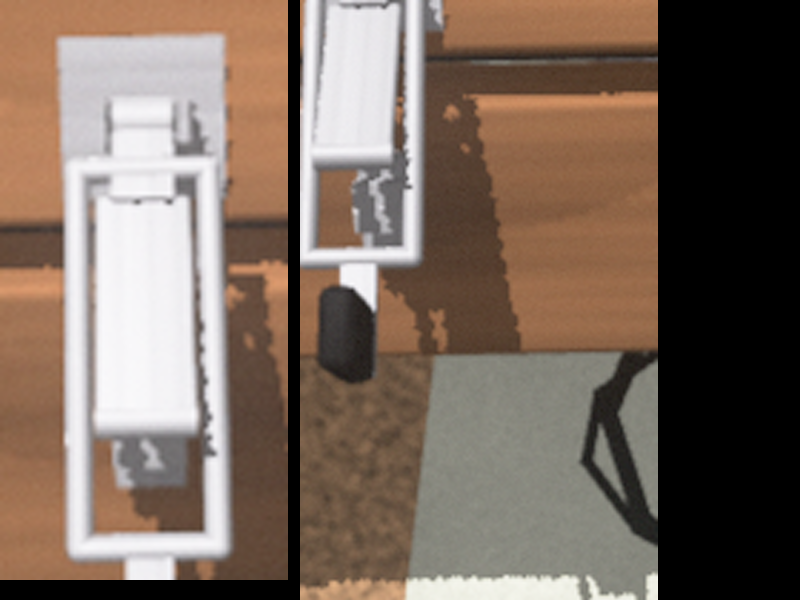

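Run:
```python
from h import *
import pickle
d1=pickle.load(open('w1.pkl','rb'));d2=pickle.load(open('w2.pkl','rb'))
a=lambda X,Y:(240+X/4,155+Y/4)
b=lambda X,Y:(190+(X-300)/2.86,100+Y/2.86)
f=lambda X,Y:(X/1.42857,Y/1.42857)
# yaw from case edges at z=.15
for p,q in((f(197,143),f(590,132)),(f(182,303),f(608,293))):
    u=plane(d1,*p,.15);v=plane(d1,*q,.15);w=u-v;print('edge',u.round(4),v.round(4),np.degrees(np.arctan2(w[1],w[0]))-90)
yaw=np.radians(14.0)
ex=np.array([np.cos(yaw),np.sin(yaw),0]);ey=np.array([-ex[1],ex[0],0])
piv=plane(d1,*a(142,113),.166)
print('piv',piv.round(4))
C=lambda X:np.round([(X-piv)@ex*1000,(X-piv)@ey*1000,X[2]*1000],1)
print('bar Rcorner',C(tri(d1,a(229,558),d2,b(424,266))), C(tri(d1,a(222,547),d2,b(416,256))))
print('handle end',C(tri(d1,a(146.5,433),d2,b(352.5,162))),C(tri(d1,a(146.5,412),d2,b(352.5,148))), 'R',C(tri(d1,a(198,433),d2,b(392,163))))
print('pin',C(plane(d1,*a(147,166),.176)))
print('plate',C(plane(d1,*a(58,38),.152)),C(plane(d1,*a(225,36),.152)))
print('seam',C(plane(d1,*f(400,299),.15)), 'lid edge',C(plane(d1,*f(400,317),.149)))
print('near edge',C(plane(d1,*f(390,138),.15)),'bumper',C(plane(d1,*f(391,173),.164)))
print('keeper end',C(plane(d1,*a(151,487),.15)),C(plane(d1,*a(151,487),.16)))
for z in(.18,.2,.22):print('fin top',z,C(plane(d2,*b(347,290),z)),C(plane(d2,*b(347,380),z)))
```

```text
edge [ 0.488  -0.1108  0.15  ] [0.4214 0.1348 0.15  ] -164.82350189665425
edge [ 0.5969 -0.1052  0.15  ] [0.52   0.1812 0.15  ] -164.9636982848315
piv [0.5311 0.0309 0.166 ]
bar Rcorner [ 90.   18.9 211.5] [ 86.6  17.1 213.1]
handle end [ 60.    0.8 214.1] [ 56.3   0.7 211.8] R [ 60.3  11.6 213.5]
pin [ 10.5   1.1 176. ]
plate [-15.9 -20.1 152. ] [-16.2  19.9 152. ]
seam [ 29.    4.1 150. ] lid edge [ 42.3   4.1 149. ]
near edge [-78.4  -1.8 150. ] bumper [-56.4  -1.2 164. ]
keeper end [101.3   1.4 150. ] [ 96.8   1.5 160. ]
fin top 0.18 [103.7  -9.3 180. ] [133.6 -10.7 180. ]
fin top 0.2 [ 99.2  -5.3 200. ] [127.2  -6.6 200. ]
fin top 0.22 [ 94.8  -1.2 220. ] [120.9  -2.5 220. ]
```

Request:
play_rows --pt "-1 -25 -15 0 0" --pt "-1 -50 -35 15 -1" --pt "-1 -72 -48 30 -1" --pt "-1 -77 -53 40 -1" --pt "-1 -77 -53 40 -1" --pt "-1 -77 -53 40 -1" --pt "-1 -77 -53 40 -1" --pt "-1 -77 -53 40 -1" --pt "-1 -77 -53 40 -1" --pt "-1 -77 -53 40 -1"

```text
time_s: 3.58
position: [0.7001, 0.0776, 0.2919]
orientation: [[-0.966, -0.258, 0.002], [-0.258, 0.966, 0.001], [-0.002, 0.0, -1.0]]
contact_force: [-0.2, 0.2, 0.2]
gripper_width: 0.0917
```

Run:
```python
from h import *
s=st();R=np.array(s['orientation']);print('ang',np.degrees(np.arctan2(-R[0,1],R[1,1])))
d=cap('wrist','w3.png')
import pickle;pickle.dump(d,open('w3.pkl','wb'))
yaw=np.radians(15);ex=np.array([np.cos(yaw),np.sin(yaw),0])
o=np.array([.5311,.0309,0])
p=proj(d,o+ex*.090+[0,0,.155]);print(p)
im=cv2.imread('pics/w3.png');x0,y0=int(p[0])-65,max(0,int(p[1])-50);print(x0,y0)
cv2.imwrite('pics/w3c.png',cv2.resize(im[y0:y0+100,x0:x0+130],None,fx=6,fy=6,interpolation=cv2.INTER_CUBIC))
```

```text
t 3.5833 p [0.7001 0.0776 0.2919] F [-0.2  0.2  0.2] w 0.0917
ang 14.974682934662345
[277.06497439  95.02912934]
212 45
```

View pics/w3c.png

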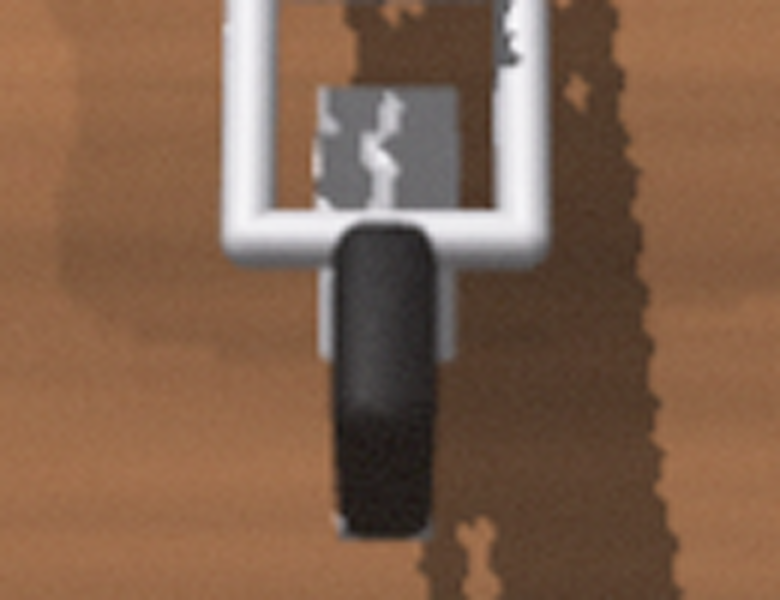

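Run:
```python
from h import *
import pickle
d=pickle.load(open('w3.pkl','rb'));d1=pickle.load(open('w1.pkl','rb'))
yaw=np.radians(15);ex=np.array([np.cos(yaw),np.sin(yaw),0]);ey=np.array([-ex[1],ex[0],0])
o=np.array([.5311,.0309,0])
C=lambda X:np.round([(X-o)@ex*1000,(X-o)@ey*1000,X[2]*1000],1)
c=lambda X,Y:(212+X/6,45+Y/6)
a=lambda X,Y:(240+X/4,155+Y/4)
f=lambda X,Y:(X/1.42857,Y/1.42857)
print('back',C(plane(d,*c(388,87),.16)),'floor end',C(plane(d,*c(388,357),.147)),C(plane(d,*c(388,357),.15)))
print('tri floorend',C(tri(d,c(318,357),d1,a(115,487))),C(tri(d,c(458,357),d1,a(187,487))))
print('width',C(plane(d,*c(318,357),.148)),C(plane(d,*c(458,357),.148)))
print('bar L,R',C(tri(d,c(225,262),d1,a(68,558))),C(tri(d,c(547,262),d1,a(229,558))))
print('bar mid',C(tri(d,c(386,238),d1,a(148,546))))
print('lip hidden range',C(plane(d,*c(388,210),.158)),C(plane(d,*c(388,268),.158)))
for z in(.225,.245,.255):print('fin',z,C(plane(d,*c(385,225),z)),C(plane(d,*c(385,410),z)),C(plane(d,*c(385,535),z)))
print('hinge',C(plane(d1,*a(142,113),.166)),'seam',C(plane(d1,*f(400,300),.15)),'near',C(plane(d1,*f(390,138),.15)),'plate',C(plane(d1,*a(58,38),.152)),C(plane(d1,*a(225,36),.152)))
```

```text
back [ 63.9  -0.3 160. ] floor end [ 97.1  -0.3 147. ] [ 97.2  -0.3 150. ]
tri floorend [ 97.5  -9.6 157.9] [ 97.5   9.  158.8]
width [ 97.1 -10.  148. ] [ 97.1   9.4 148. ]
bar L,R [ 89.5 -18.  211.7] [ 89.6  17.  213.1]
bar mid [ 87.   -0.5 211.8]
lip hidden range [ 78.8  -0.3 158. ] [ 86.1  -0.3 158. ]
fin 0.225 [ 86.9  -0.5 225. ] [105.4  -0.5 225. ] [118.3  -0.5 225. ]
fin 0.245 [ 88.8  -0.4 245. ] [105.7  -0.5 245. ] [117.5  -0.5 245. ]
fin 0.255 [ 89.7  -0.4 255. ] [105.9  -0.4 255. ] [117.1  -0.4 255. ]
hinge [ -0.  -0. 166.] seam [ 29.7   3.6 150. ] near [-78.4  -0.5 150. ] plate [-16.3 -19.9 152. ] [-15.9  20.2 152. ]
```

Request:
play_rows --pt "-1 30 -1 0 0" --pt "-1 60 -2 10 0" --pt "-1 73 -2 30 0" --pt "-1 73 -2 50 0" --pt "-1 73 -2 60 0" --pt "-1 73 -2 63 0" --pt "-1 73 -2 63 0" --pt "0.5 73 -2 63 0" --pt "0.6 73 -2 63 0" --pt "0.6 73 -2 63 0" --force 8

```text
time_s: 4.47
position: [0.631, 0.0563, 0.2285]
orientation: [[-0.966, -0.258, 0.002], [-0.258, 0.966, 0.0], [-0.002, -0.0, -1.0]]
contact_force: [-0.4, 0.1, -0.5]
gripper_width: 0.0738
```

```bash
cat >> h.py <<'E'
yaw=np.radians(15);ex=np.array([np.cos(yaw),np.sin(yaw),0]);ey=np.array([-ex[1],ex[0],0])
o=np.array([.5311,.0309,0])
C=lambda X:np.round([(X-o)@ex*1000,(X-o)@ey*1000,X[2]*1000],1)
def W(x,y,z): return o+ex*x/1000+ey*y/1000+np.array([0,0,z/1000])
def cs():
    s=st(); print('case',C(np.array(s['position'])),'Fcase',np.round([np.dot(s['contact_force'],ex),np.dot(s['contact_force'],ey),s['contact_force'][2]],1)); return s
E
python3 - <<'E'
from h import *
s=cs();print(np.round(s['orientation'],3).tolist())
d=cap('wrist','w4.png')
im=cv2.imread('pics/w4.png');cv2.imwrite('pics/w4c.png',im[:,60:500])
E
```

```text
t 4.4667 p [0.631  0.0563 0.2285] F [-0.4  0.1 -0.5] w 0.0738
case [103.1  -1.3 228.5] Fcase [-0.3  0.2 -0.5]
[[-0.966, -0.258, 0.002], [-0.258, 0.966, 0.0], [-0.002, -0.0, -1.0]]
```

View pics/w4c.png

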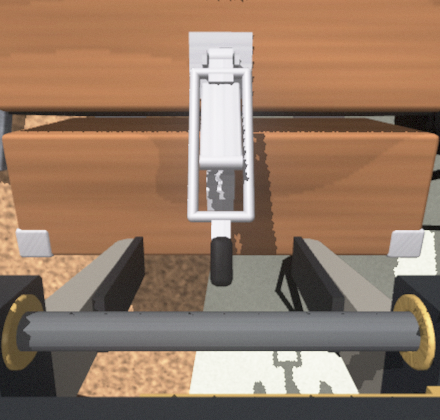

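The fin (crop cols 211–232, rows 237–285) sits centred between the open fingertips, with the bar at row 215 and the keeper visible inside the loop. Closing now.

Request:
play_rows --pt "1 0 0 0 0" --pt "1 0 0 0 0" --pt "1 0 0 0 0" --pt "1 0 0 0 0" --pt "1 0 0 0 0" --pt "1 0 0 0 0" --pt "1 0 0 0 0" --pt "1 0 0 0 0" --pt "1 0 0 0 0" --pt "1 0 0 0 0" --force 8

```text
time_s: 5.35
position: [0.63, 0.0572, 0.2276]
orientation: [[-0.966, -0.258, -0.0], [-0.258, 0.966, 0.001], [0.0, 0.001, -1.0]]
contact_force: [0.1, 1.5, 0.3]
gripper_width: 0.0103
```

Request:
play_rows --pt "1 -2.4 0 3.7 0" --pt "1 -4.7 0 7.4 0" --pt "1 -6.8 0 11.3 0" --pt "1 -8.8 0 15.3 0" --pt "1 -10.5 0 19.3 0" --pt "1 -12.2 0 23.4 0" --pt "1 -13.7 0 27.5 0" --pt "1 -15 0 31.7 0" --pt "1 -16.1 0 36 0" --pt "1 -17 0 40.3 0"

```text
time_s: 6.18
position: [0.6469, 0.0612, 0.1869]
orientation: [[-0.966, -0.258, 0.0], [-0.258, 0.966, 0.001], [-0.001, 0.0, -1.0]]
contact_force: [0.9, 5.7, 1.6]
gripper_width: 0.0099
```

Run:
```python
from h import *
s=cs()
d=cap('wrist','w5.png');import pickle;pickle.dump(d,open('w5.pkl','wb'))
p=proj(d,W(70,0,180));print(p)
im=cv2.imread('pics/w5.png');x0,y0=int(p[0])-70,max(0,int(p[1])-75);print(x0,y0)
cv2.imwrite('pics/w5c.png',cv2.resize(im[y0:y0+150,x0:x0+140],None,fx=4,fy=4,interpolation=cv2.INTER_CUBIC))
```

```text
t 6.1833 p [0.6469 0.0612 0.1869] F [0.9 5.7 1.6] w 0.0099
case [119.7  -0.7 186.9] Fcase [2.4 5.2 1.6]
[281.22420126 154.42548549]
211 79
```

View pics/w5c.png

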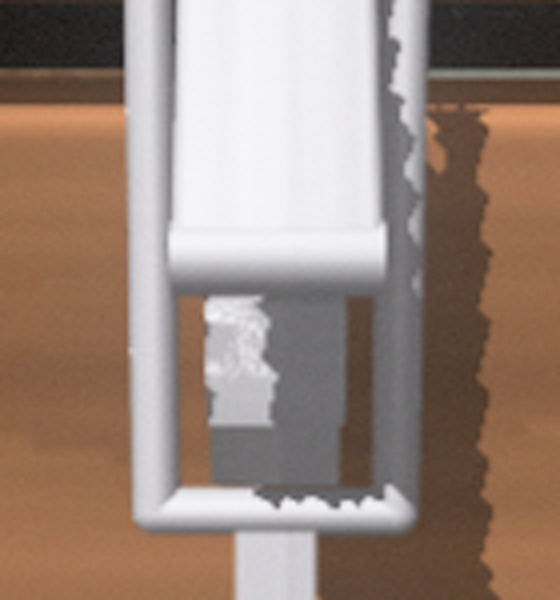

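Run:
```python
from h import *
import pickle
d=pickle.load(open('w5.pkl','rb'));d3=pickle.load(open('w3.pkl','rb'))
c=lambda X,Y:(211+X/4,79+Y/4)
c3=lambda X,Y:(212+X/6,45+Y/6)
def bywidth(d,p,q,w):
    _,r1=ray(d,*p);o1,r2=ray(d,*q); r1=r1/(d['R'][2]@r1);r2=r2/(d['R'][2]@r2)
    return C(o1+(r1+r2)/2*w/np.linalg.norm(r1-r2))
print('cam',C(-d['R'].T@d['t'].reshape(3)))
print('lip by width',bywidth(d,c(205,425),c(345,425),.018),'floor',bywidth(d,c(212,485),c(340,485),.018))
print('floor tri',C(tri(d,c(276,485),d3,c3(388,357))))
print('bar by width',bywidth(d,c(132,512),c(417,512),.036),'handle',bywidth(d,c(168,258),c(387,258),.022))
for z in(.159,.165,.17):print('lip',z,C(plane(d,*c(276,425),z)),'bar',C(plane(d,*c(276,508),z+.01)))
for z in(.148,.158):print('floorend',z,C(plane(d,*c(276,485),z)))
```

```text
cam [ 53.7  -1.9 356.7]
lip by width [ 86.4  -0.7 172.7] floor [ 97.7  -0.4 157.5]
floor tri [ 97.5  -0.4 158.3]
bar by width [ 96.5  -0.7 178.5] handle [ 63.   -0.7 209. ]
lip 0.159 [ 88.9  -0.4 159. ] bar [ 98.3  -0.5 169. ]
lip 0.165 [ 87.8  -0.5 165. ] bar [ 96.8  -0.5 175. ]
lip 0.17 [ 86.9  -0.5 170. ] bar [ 95.7  -0.6 180. ]
floorend 0.148 [ 99.8  -0.3 148. ]
floorend 0.158 [ 97.6  -0.4 158. ]
```

Request:
play_rows --pt "1 0.5 0.5 2 0" --pt "1 1 1 4 0" --pt "1 1.2 1 6 0" --pt "1 1.3 1 8 0" --pt "1 1.3 1 10 0" --pt "1 1.3 1 12 0" --pt "1 1.3 1 14 0" --pt "1 1.3 1 15 0" --pt "1 1.3 1 16 0" --pt "1 1.3 1 16 0"

```text
time_s: 7.07
position: [0.6471, 0.0615, 0.1717]
orientation: [[-0.966, -0.258, 0.005], [-0.258, 0.966, 0.0], [-0.004, -0.001, -1.0]]
contact_force: [5.0, 4.7, 0.7]
gripper_width: 0.0099
```

Request:
play_rows --pt "1 0.5 0.3 0 0" --pt "1 1 0.5 0 0" --pt "1 1.5 0.5 0 0" --pt "1 2 0.5 0.5 0" --pt "1 2.5 0.5 1 0" --pt "1 2.5 0.5 1.5 0" --pt "1 2.5 0.5 2 0" --pt "1 2.5 0.5 2.5 0" --pt "1 2.5 0.5 3 0" --pt "1 2.5 0.5 3 0"

```text
time_s: 7.9
position: [0.6462, 0.0613, 0.1695]
orientation: [[-0.966, -0.258, 0.008], [-0.258, 0.966, 0.0], [-0.008, -0.002, -1.0]]
contact_force: [7.5, 5.1, 0.8]
gripper_width: 0.0101
```

Run:
```python
from h import *
s=cs()
d=cap('wrist','w6.png');import pickle;pickle.dump(d,open('w6.pkl','wb'))
p=proj(d,W(85,0,165));print(p)
im=cv2.imread('pics/w6.png');x0,y0=int(p[0])-70,max(0,int(p[1])-75);print(x0,y0)
cv2.imwrite('pics/w6c.png',cv2.resize(im[y0:y0+130,x0:x0+140],None,fx=4,fy=4,interpolation=cv2.INTER_CUBIC))
```

```text
t 7.9 p [0.6462 0.0613 0.1695] F [7.5 5.1 0.8] w 0.0101
case [119.   -0.4 169.5] Fcase [8.6 3.  0.8]
[280.51188154 187.23438329]
210 112
```

View pics/w6c.png

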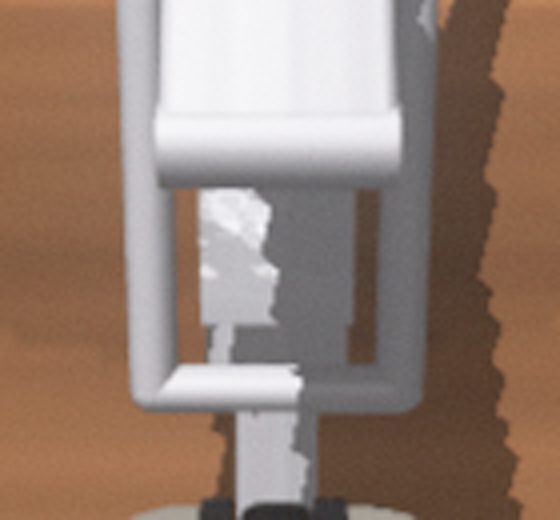

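Run:
```python
from h import *
import pickle
d=pickle.load(open('w6.pkl','rb'))
c=lambda X,Y:(210+X/4,112+Y/4)
for z in(.16,.163,.166,.169):print('bar',z,C(plane(d,*c(276,387),z)),'bar -x edge',C(plane(d,*c(276,366),z)))
print('lip',C(plane(d,*c(276,323),.170)),C(plane(d,*c(276,323),.167)))
```

```text
bar 0.16 [ 97.1  -0.7 160. ] bar -x edge [ 94.3  -0.7 160. ]
bar 0.163 [ 96.3  -0.7 163. ] bar -x edge [ 93.6  -0.7 163. ]
bar 0.166 [ 95.6  -0.7 166. ] bar -x edge [ 92.9  -0.7 166. ]
bar 0.169 [ 94.8  -0.7 169. ] bar -x edge [ 92.2  -0.7 169. ]
lip [ 86.7  -0.7 170. ] [ 87.3  -0.7 167. ]
```

Request:
play_rows --pt "1 0.5 0.3 0 0" --pt "1 1 0.5 0 0" --pt "1 1.5 0.7 0 0" --pt "1 2 0.7 0 0" --pt "1 2.5 0.7 0 0" --pt "1 3 0.7 0.5 0" --pt "1 3 0.7 1 0" --pt "1 3 0.7 1.5 0" --pt "1 3 0.7 2 0" --pt "1 3 0.7 2 0"

```text
time_s: 8.78
position: [0.6437, 0.0608, 0.1678]
orientation: [[-0.966, -0.258, 0.01], [-0.258, 0.966, -0.0], [-0.01, -0.003, -1.0]]
contact_force: [8.7, 4.0, 0.7]
gripper_width: 0.0099
```

Request:
play_rows --pt "1 0 0 0.5 0" --pt "1 0 0 1 0" --pt "1 0 0 1.5 0" --pt "1 0 0 2 0" --pt "1 0 0 2.5 0" --pt "1 0 0 3 0" --pt "1 0 0 3 0" --pt "1 0 0 3 0" --pt "1 0 0 3 0" --pt "1 0 0 3 0"

```text
time_s: 9.62
position: [0.643, 0.0606, 0.1644]
orientation: [[-0.966, -0.257, 0.008], [-0.257, 0.966, -0.0], [-0.008, -0.002, -1.0]]
contact_force: [7.4, 2.7, 0.8]
gripper_width: 0.01
```

Request:
play_rows --pt "1 0 0 0.3 0" --pt "1 0 0 0.6 0" --pt "1 0 0 0.9 0" --pt "1 0 0 1.2 0" --pt "1 0 0 1.5 0" --pt "1 0 0 1.8 0" --pt "1 0 0 2 0" --pt "1 0 0 2 0" --pt "1 0 0 2 0" --pt "1 0 0 2 0"

```text
time_s: 10.45
position: [0.6426, 0.0605, 0.1624]
orientation: [[-0.966, -0.257, 0.007], [-0.257, 0.966, -0.0], [-0.007, -0.002, -1.0]]
contact_force: [6.4, 3.6, 1.9]
gripper_width: 0.0099
```

Run:
```python
from h import *
s=cs()
d=cap('wrist','w7.png');import pickle;pickle.dump(d,open('w7.pkl','wb'))
p=proj(d,W(85,0,165));print(p)
im=cv2.imread('pics/w7.png');x0,y0=int(p[0])-70,max(0,int(p[1])-75);print(x0,y0)
w=cv2.resize(im[y0:y0+130,x0:x0+140],None,fx=3.4,fy=3.4,interpolation=cv2.INTER_CUBIC)
e=cap('scene','s7.png');import pickle
q=proj(e,W(70,0,180)).astype(int);print(q)
i=cv2.imread('pics/s7.png')[q[1]-30:q[1]+25,q[0]-20:q[0]+20]
i=cv2.resize(i,(320,440),interpolation=cv2.INTER_CUBIC)
c=np.zeros((442,800,3),np.uint8);c[:442,:476]=w[:442];c[:440,480:]=i
cv2.imwrite('pics/w7c.png',c)
```

```text
t 10.45 p [0.6426 0.0605 0.1624] F [6.4 3.6 1.9] w 0.0099
case [115.3  -0.3 162.4] Fcase [7.1 1.9 1.9]
[280.33668792 197.81769688]
210 122
[266 201]
```

View pics/w7c.png

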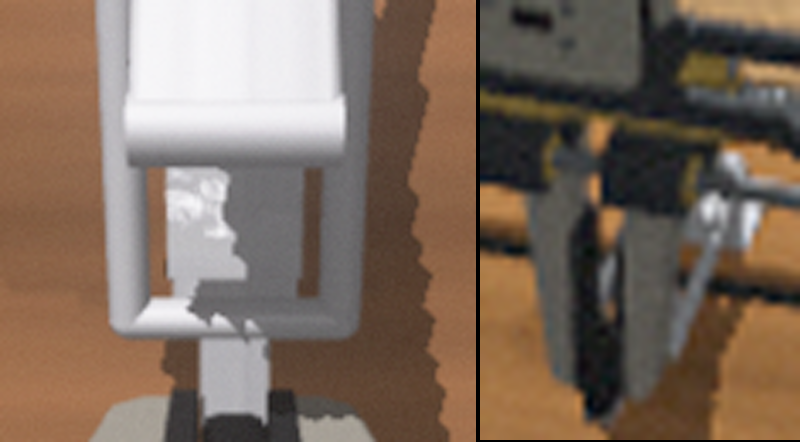

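Request:
play_rows --pt "1 0 0 0.3 0" --pt "1 0 0 0.6 0" --pt "1 0 0 0.9 0" --pt "1 0 0 1.2 0" --pt "1 0 0 1.5 0" --pt "1 0 0 1.5 0" --pt "1 0 0 1.5 0" --pt "1 0 0 1.5 0" --pt "1 0 0 1.5 0" --pt "1 0 0 1.5 0"

```text
time_s: 11.38
position: [0.6426, 0.0605, 0.1621]
orientation: [[-0.966, -0.257, 0.007], [-0.257, 0.966, -0.0], [-0.007, -0.002, -1.0]]
contact_force: [3.1, 3.1, 8.1]
gripper_width: 0.0098
```

Run:
```python
from h import *
import pickle
cs()
d=pickle.load(open('w7.pkl','rb'))
c=lambda X,Y:(210+X/3.4,122+Y/3.4)
for z in(.158,.161,.164,.167):print('bar',C(plane(d,*c(234,318),z)),'-x edge',C(plane(d,*c(234,297),z)))
print('lip',C(plane(d,*c(234,278),.170)),C(plane(d,*c(234,278),.167)))
```

```text
t 11.3833 p [0.6426 0.0605 0.1621] F [3.1 3.1 8.1] w 0.0098
case [115.4  -0.3 162.1] Fcase [3.8 2.1 8.1]
bar [ 95.5  -0.7 158. ] -x edge [ 92.4  -0.7 158. ]
bar [ 94.7  -0.7 161. ] -x edge [ 91.6  -0.7 161. ]
bar [ 93.9  -0.7 164. ] -x edge [ 90.9  -0.7 164. ]
bar [ 93.1  -0.7 167. ] -x edge [ 90.1  -0.7 167. ]
lip [ 86.7  -0.7 170. ] [ 87.4  -0.7 167. ]
```

Request:
play_rows --pt "1 0.8 0 -0.5 0" --pt "1 1.6 0 -0.5 0" --pt "1 2.4 0 -0.5 0" --pt "1 3.2 0 -0.2 0" --pt "1 4 0 0 0" --pt "1 4.8 0 0.2 0" --pt "1 5.6 0 0.3 0" --pt "1 6 0 0.4 0" --pt "1 6 0 0.4 0" --pt "1 6 0 0.4 0"

```text
time_s: 12.22
position: [0.6388, 0.0594, 0.1616]
orientation: [[-0.966, -0.258, 0.012], [-0.258, 0.966, 0.0], [-0.012, -0.003, -1.0]]
contact_force: [8.8, 4.8, 2.8]
gripper_width: 0.0097
```

Request:
play_rows --pt "1 0.2 0 0.6 0" --pt "1 0.8 0 1 0" --pt "1 1.5 0 1.1 0" --pt "1 2.2 0 1.2 0" --pt "1 3 0 1.3 0" --pt "1 3.8 0 1.4 0" --pt "1 4.5 0 1.5 0" --pt "1 5 0 1.6 0" --pt "1 5 0 1.6 0" --pt "1 5 0 1.6 0"

```text
time_s: 13.05
position: [0.6348, 0.0584, 0.1604]
orientation: [[-0.966, -0.258, 0.014], [-0.258, 0.966, 0.001], [-0.014, -0.003, -1.0]]
contact_force: [10.0, 4.5, 3.5]
gripper_width: 0.0099
```

Request:
play_rows --pt "1 0.4 0 0.3 0" --pt "1 0.8 0 0.5 0" --pt "1 1.2 0 0.6 0" --pt "1 1.6 0 0.8 0" --pt "1 2 0 1 0" --pt "1 2.4 0 1.1 0" --pt "1 2.8 0 1.2 0" --pt "1 3 0 1.2 0" --pt "1 3 0 1.2 0" --pt "1 3 0 1.2 0"

```text
time_s: 13.88
position: [0.633, 0.0579, 0.1601]
orientation: [[-0.966, -0.258, 0.016], [-0.258, 0.966, 0.001], [-0.016, -0.003, -1.0]]
contact_force: [12.0, 4.9, 5.7]
gripper_width: 0.0097
```

Run:
```python
from h import *
s=cs()
d=cap('wrist','w8.png');import pickle;pickle.dump(d,open('w8.pkl','wb'))
p=proj(d,W(75,0,170));print(p)
im=cv2.imread('pics/w8.png');x0,y0=int(p[0])-70,max(0,int(p[1])-75);print(x0,y0)
cv2.imwrite('pics/w8c.png',cv2.resize(im[y0:y0+150,x0:x0+140],None,fx=4,fy=4,interpolation=cv2.INTER_CUBIC))
```

```text
t 13.8833 p [0.633  0.0579 0.1601] F [12.   4.9  5.7] w 0.0097
case [105.5  -0.3 160.1] Fcase [12.8  1.7  5.7]
[280.42422222 201.35786221]
210 126
```

View pics/w8c.png

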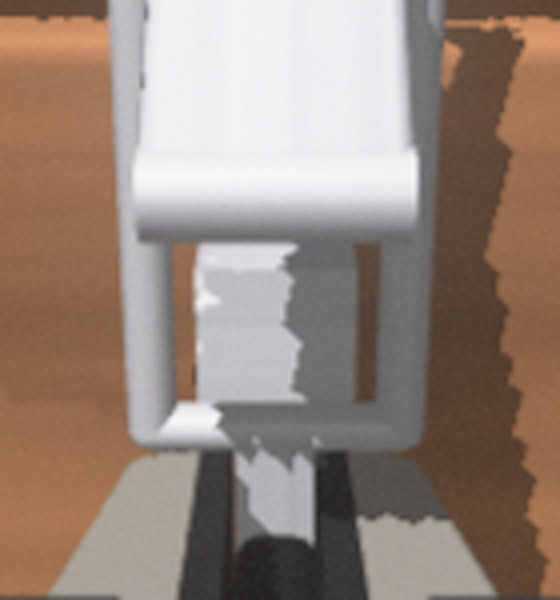

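Run:
```python
from h import *
import pickle
d=pickle.load(open('w8.pkl','rb'))
c=lambda X,Y:(210+X/4,126+Y/4)
print('cam',C(-d['R'].T@d['t'].reshape(3)))
for z in(.158,.161,.164,.167,.170):print('bar +x edge',C(plane(d,*c(276,447),z)),'-x edge/lip',C(plane(d,*c(276,402),z)))
```

```text
cam [ 36.8  -0.8 328.9]
bar +x edge [ 96.5  -0.6 158. ] -x edge/lip [ 90.6  -0.6 158. ]
bar +x edge [ 95.5  -0.6 161. ] -x edge/lip [ 89.7  -0.6 161. ]
bar +x edge [ 94.4  -0.6 164. ] -x edge/lip [ 88.8  -0.6 164. ]
bar +x edge [ 93.4  -0.6 167. ] -x edge/lip [ 87.8  -0.6 167. ]
bar +x edge [ 92.3  -0.6 170. ] -x edge/lip [ 86.9  -0.6 170. ]
```

```bash
cat >> h.py <<'E'
def bywidth(d,p,q,w):
    _,r1=ray(d,*p);o1,r2=ray(d,*q); r1=r1/(d['R'][2]@r1);r2=r2/(d['R'][2]@r2)
    return C(o1+(r1+r2)/2*w/np.linalg.norm(r1-r2))
def barz(d,pbar,lev,L=84):
    # bar ray (case xz) meets circle about the pin
    pin=np.array([-14*np.sin(lev),166+14*np.cos(lev)])
    return [ (z,round(C(plane(d,*pbar,z/1000))[0],1),round(float(np.hypot(C(plane(d,*pbar,z/1000))[0]-pin[0],z-pin[1])),1)) for z in(158,161,164,167,170)],pin.round(1)
E
python3 - <<'E'
from h import *
import pickle
d5,d7,d8=[pickle.load(open(f'w{i}.pkl','rb')) for i in(5,7,8)]
c5=lambda X,Y:(211+X/4,79+Y/4)
c7=lambda X,Y:(210+X/3.4,122+Y/3.4);c8=lambda X,Y:(210+X/4,126+Y/4)
for d,c,bl,br,by,hl,hr,hy,kl,kr,ky in((d5,c5,132,417,510,168,387,260,205,345,425),(d7,c7,108,360,320,125,346,135,166,303,278),(d8,c8,127,428,428,133,418,200,195,356,402)):
    print('bar',bywidth(d,c(bl,by),c(br,by),.036),'hand',bywidth(d,c(hl,hy),c(hr,hy),.022),'lip',bywidth(d,c(kl,ky),c(kr,ky),.018))
    # lever from handle end ray: circle r 72
    for lev in(-1.1,-1,-.9,-.8,-.7,-.6,-.4,-.3,-.2,-.1):
        X=W(-72*np.sin(lev),0,166+72*np.cos(lev)); print(lev,((proj(d,X)-np.array(c(0,0)))*(c(1,0)[0]-c(0,0)[0])**-1).round(0)[1],end='; ')
    print('want row',hy)
E
```

```text
bar [ 96.3  -0.7 178.5] hand [ 63.2  -0.7 209. ] lip [ 86.4  -0.7 172.7]
-1.1 263.0; -1 232.0; -0.9 191.0; -0.8 141.0; -0.7 79.0; -0.6 7.0; -0.4 -171.0; -0.3 -274.0; -0.2 -384.0; -0.1 -500.0; want row 260
bar [ 94.8  -0.7 161.8] hand [ 62.8  -0.6 208.8] lip [ 85.7  -0.7 174.1]
-1.1 136.0; -1 108.0; -0.9 71.0; -0.8 22.0; -0.7 -38.0; -0.6 -111.0; -0.4 -297.0; -0.3 -408.0; -0.2 -529.0; -0.1 -658.0; want row 135
bar [ 92.   -0.4 164. ] hand [ 55.4  -0.7 218. ] lip [ 85.6  -0.7 174. ]
-1.1 260.0; -1 234.0; -0.9 197.0; -0.8 148.0; -0.7 86.0; -0.6 8.0; -0.4 -193.0; -0.3 -316.0; -0.2 -452.0; -0.1 -598.0; want row 200
```

Request:
play_rows --pt "1 -2 0 -1 0" --pt "1 -4 0 -2 0" --pt "0.6 -4 0 -2 0" --pt "0.6 -4 0 -2 0" --pt "0.6 -4 0 -3 0" --pt "0.6 -9 0 -6 0" --pt "0.6 -14 0 -7 0" --pt "0.6 -19 0 -7 0" --pt "0.6 -19 0 -7 0" --pt "0.6 -19 0 -7 0"

```text
time_s: 14.77
position: [0.644, 0.0617, 0.163]
orientation: [[-0.966, -0.257, -0.001], [-0.257, 0.966, -0.001], [0.001, -0.001, -1.0]]
contact_force: [0.0, -0.3, 0.8]
gripper_width: 0.0183
```

Run:
```python
from h import *
s=cs()
```

```text
t 14.7667 p [0.644  0.0617 0.163 ] F [ 0.  -0.3  0.8] w 0.0183
case [117.1   0.6 163. ] Fcase [-0.1 -0.3  0.8]
```

Request:
play_rows --pt "0.6 -3 0 0 0" --pt "0.6 -3 0 0 0" --pt "1 -3 0 0 0" --pt "1 -3 0 0 0" --pt "1 -3 0 0 0" --pt "1 -3 0 0 0" --pt "1 -3 0 0 0" --pt "1 -3 0 0 0" --pt "1 -3 0 0 0" --pt "1 -3 0 0 0" --force 25

```text
time_s: 15.6
position: [0.6473, 0.0625, 0.1636]
orientation: [[-0.966, -0.257, 0.0], [-0.257, 0.966, -0.001], [0.0, -0.001, -1.0]]
contact_force: [1.0, -2.8, -0.7]
gripper_width: 0.0097
```

Request:
play_rows --pt "1 0.8 0 0.5 0" --pt "1 1.6 0 1 0" --pt "1 2.4 0 1.2 0" --pt "1 3.2 0 1.4 0" --pt "1 4 0 1.6 0" --pt "1 4.8 0 1.8 0" --pt "1 5.6 0 2 0" --pt "1 6 0 2 0" --pt "1 6 0 2 0" --pt "1 6 0 2 0"

```text
time_s: 16.43
position: [0.6464, 0.0624, 0.1645]
orientation: [[-0.966, -0.258, 0.012], [-0.258, 0.966, 0.001], [-0.012, -0.002, -1.0]]
contact_force: [10.0, -1.0, 2.5]
gripper_width: 0.0096
```

Request:
play_rows --pt "1 0.4 0 0.5 0" --pt "1 0.8 0 1 0" --pt "1 1.2 0 1.3 0" --pt "1 1.6 0 1.5 0" --pt "1 2 0 1.5 0" --pt "1 2.4 0 1.5 0" --pt "1 2.8 0 1.5 0" --pt "1 3 0 1.5 0" --pt "1 3 0 1.5 0" --pt "1 3 0 1.5 0"

```text
time_s: 17.27
position: [0.6422, 0.0612, 0.1623]
orientation: [[-0.966, -0.258, 0.009], [-0.258, 0.966, 0.001], [-0.009, -0.001, -1.0]]
contact_force: [8.0, -0.7, 3.0]
gripper_width: 0.0099
```

Run:
```python
from h import *
s=cs();print(np.round(s['moment'],2))
d=cap('wrist','w9.png');import pickle;pickle.dump(d,open('w9.pkl','wb'))
g=cv2.imread('pics/w9.png',0)
np.set_printoptions(linewidth=250)
for x in(272,286,300): print(x,g[150:262,x][::1].tolist())
print('lip proj',proj(d,W(86.9,0,170)),'lipbottom',proj(d,W(86.9,0,166)),'bar92',proj(d,W(92.5,0,161)))
```

```text
t 17.2667 p [0.6422 0.0612 0.1623] F [ 8.  -0.7  3. ] w 0.0099
case [115.2   0.5 162.3] Fcase [ 7.6 -2.7  3. ]
[-0.34 -1.54  0.08]
272 [231, 227, 215, 211, 214, 212, 213, 211, 212, 212, 215, 211, 211, 211, 226, 232, 230, 231, 237, 233, 219, 211, 215, 221, 217, 214, 213, 210, 213, 212, 213, 213, 219, 230, 248, 252, 250, 249, 248, 234, 219, 220, 216, 210, 208, 211, 212, 212, 209, 208, 210, 210, 208, 206, 174, 131, 120, 116, 118, 120, 120, 123, 118, 122, 119, 120, 124, 122, 121, 120, 156, 171, 189, 193, 194, 194, 194, 194, 193, 195, 142, 73, 57, 59, 57, 56, 58, 55, 57, 60, 56, 59, 57, 56, 55, 57, 57, 59, 54, 54, 56, 57, 52, 57, 57, 57, 57, 53, 58, 61, 65, 72]
286 [199, 201, 213, 208, 207, 206, 207, 207, 208, 207, 205, 206, 207, 208, 220, 226, 227, 227, 227, 229, 215, 207, 205, 205, 207, 207, 206, 210, 221, 215, 205, 219, 232, 228, 229, 224, 212, 204, 203, 206, 211, 220, 219, 210, 209, 212, 212, 212, 211, 209, 210, 209, 205, 204, 171, 128, 123, 115, 115, 117, 119, 116, 118, 117, 117, 114, 115, 117, 116, 117, 119, 118, 137, 173, 188, 187, 188, 187, 186, 186, 188, 181, 168, 125, 91, 67, 42, 46, 43, 45, 46, 48, 48, 44, 43, 45, 46, 46, 43, 45, 46, 46, 44, 43, 46, 44, 45, 45, 49, 42, 51, 52]
300 [80, 82, 81, 79, 79, 77, 80, 79, 80, 79, 79, 75, 78, 80, 78, 77, 80, 80, 80, 80, 74, 79, 74, 76, 77, 75, 78, 81, 76, 77, 73, 73, 76, 76, 77, 77, 76, 74, 74, 72, 73, 73, 75, 71, 77, 81, 102, 114, 119, 119, 124, 129, 132, 132, 124, 117, 119, 115, 91, 79, 81, 81, 80, 79, 80, 79, 81, 78, 76, 76, 80, 78, 79, 77, 83, 80, 80, 82, 82, 83, 84, 83, 84, 85, 85, 84, 87, 83, 135, 169, 180, 179, 178, 180, 180, 181, 179, 182, 179, 180, 180, 180, 179, 179, 178, 180, 181, 173, 161, 160, 158, 157]
lip proj [278.6868932  204.56180037] lipbottom [278.67064128 202.55589739] bar92 [278.64935453 211.40490721]
```

Request:
play_rows --pt "1 0.4 0 0.2 0" --pt "1 0.8 0 0.4 0" --pt "1 1.2 0 0.6 0" --pt "1 1.6 0 0.8 0" --pt "1 2 0 1 0" --pt "1 2.4 0 1 0" --pt "1 2.8 0 1 0" --pt "1 3.2 0 1 0" --pt "1 3.6 0 1 0" --pt "1 3.6 0 1 0"

```text
time_s: 18.15
position: [0.6399, 0.0606, 0.1623]
orientation: [[-0.966, -0.258, 0.012], [-0.258, 0.966, 0.002], [-0.012, -0.002, -1.0]]
contact_force: [8.6, 0.1, 5.2]
gripper_width: 0.01
```

Request:
play_rows --pt "1 0.4 0 0 0" --pt "1 0.8 0 0 0" --pt "1 1.2 0 0 0" --pt "1 1.6 0 0 0" --pt "1 2 0 0 0" --pt "1 2.4 0 0 0" --pt "1 2.8 0 0 0" --pt "1 3.2 0 0 0" --pt "1 3.4 0 0 0" --pt "1 3.4 0 0 0"

```text
time_s: 18.98
position: [0.6373, 0.0599, 0.1626]
orientation: [[-0.966, -0.258, 0.013], [-0.258, 0.966, 0.002], [-0.013, -0.002, -1.0]]
contact_force: [10.3, -0.5, 5.3]
gripper_width: 0.01
```

Run:
```python
from h import *
s=cs()
d=cap('wrist','w10.png');import pickle;pickle.dump(d,open('w10.pkl','wb'))
g=cv2.imread('pics/w10.png',0)
for x in(278,300,302): print(x,g[160:250,x].tolist())
for X in(81,82.5,85,88,91):print(X,proj(d,W(X,0,161)).round(1),end=' ')
print('lip proj',proj(d,W(86.9,0,170)))
```

```text
t 18.9833 p [0.6373 0.0599 0.1626] F [10.3 -0.5  5.3] w 0.01
case [110.1   0.5 162.6] Fcase [ 9.8 -3.2  5.3]
278 [249, 248, 242, 238, 237, 237, 237, 237, 238, 237, 237, 238, 238, 238, 244, 248, 248, 248, 249, 249, 249, 244, 236, 248, 254, 254, 246, 239, 238, 240, 239, 245, 254, 255, 254, 244, 236, 248, 251, 250, 254, 255, 253, 242, 236, 236, 236, 238, 236, 235, 235, 235, 233, 234, 215, 164, 146, 147, 142, 146, 147, 147, 146, 145, 144, 143, 146, 145, 146, 143, 108, 73, 74, 72, 70, 74, 69, 70, 67, 73, 69, 68, 69, 67, 69, 71, 69, 68, 68, 67]
300 [99, 99, 99, 97, 99, 98, 101, 98, 98, 98, 99, 100, 99, 101, 102, 99, 99, 98, 101, 100, 98, 100, 97, 98, 99, 97, 94, 96, 99, 97, 99, 94, 94, 94, 95, 99, 122, 137, 140, 142, 145, 151, 159, 156, 151, 144, 144, 136, 117, 99, 93, 93, 92, 93, 90, 93, 94, 97, 94, 100, 99, 99, 99, 98, 95, 97, 99, 99, 96, 97, 98, 96, 96, 94, 98, 97, 99, 100, 156, 200, 210, 211, 212, 211, 209, 212, 210, 210, 211, 211]
302 [99, 100, 98, 99, 98, 98, 98, 96, 95, 97, 99, 98, 98, 99, 99, 100, 98, 98, 101, 103, 99, 104, 103, 106, 112, 115, 116, 111, 117, 123, 123, 123, 132, 140, 143, 123, 125, 134, 141, 141, 144, 224, 242, 243, 237, 219, 182, 148, 119, 98, 95, 96, 92, 94, 92, 91, 92, 98, 97, 99, 98, 100, 95, 99, 99, 97, 98, 97, 95, 98, 99, 96, 97, 98, 96, 99, 99, 98, 156, 202, 210, 210, 211, 212, 212, 211, 211, 211, 212, 210]
81 [278.7 198.5] 82.5 [278.7 201.5] 85 [278.7 206.6] 88 [278.7 212.5] 91 [278.7 218.5] lip proj [278.73856925 215.30958307]
```

Request:
play_rows --pt "1 0.3 0 0 0" --pt "1 0.6 0 0 0" --pt "1 0.9 0 0 0" --pt "1 1.2 0 0 0" --pt "1 1.5 0 0 0" --pt "1 1.8 0 0 0" --pt "1 2 0 0 0" --pt "1 2 0 0 0" --pt "1 2 0 0 0" --pt "1 2 0 0 0"

```text
time_s: 19.87
position: [0.6365, 0.0596, 0.163]
orientation: [[-0.966, -0.258, 0.016], [-0.258, 0.966, 0.002], [-0.016, -0.002, -1.0]]
contact_force: [12.6, -0.3, 4.3]
gripper_width: 0.0101
```

Run:
```python
from h import *
s=cs()
d=cap('wrist','w11.png');import pickle;pickle.dump(d,open('w11.pkl','wb'))
g=cv2.imread('pics/w11.png',0)
for x in(278,300): print(x,g[190:235,x].tolist())
for X in(79,81,82.5,85,88,91):print(X,proj(d,W(X,0,161)).round(1),end=' ')
print('lip proj',proj(d,W(86.9,0,170)))
e=cap('top','t11.png');
```

```text
t 19.8667 p [0.6365 0.0596 0.163 ] F [12.6 -0.3  4.3] w 0.0101
case [109.3   0.5 163. ] Fcase [12.1 -3.6  4.3]
278 [251, 252, 253, 250, 246, 246, 241, 238, 238, 237, 241, 240, 240, 237, 235, 236, 236, 236, 237, 236, 234, 234, 233, 234, 223, 178, 145, 145, 148, 146, 143, 142, 145, 145, 145, 147, 146, 145, 145, 144, 108, 73, 70, 75, 71]
300 [97, 96, 93, 96, 95, 94, 119, 135, 139, 139, 143, 151, 159, 155, 149, 146, 140, 138, 117, 99, 95, 96, 94, 95, 94, 89, 92, 92, 96, 97, 98, 98, 97, 98, 94, 100, 98, 95, 96, 97, 101, 97, 98, 96, 99]
79 [278.7 196. ] 81 [278.7 200. ] 82.5 [278.7 203.1] 85 [278.7 208. ] 88 [278.7 214. ] 91 [278.7 219.9] lip proj [278.73134596 216.89131801]
```

Request:
play_rows --pt "1 -1.5 0 -0.5 0" --pt "1 -3 0 -1 0" --pt "1 -4 0 -1 0" --pt "0.5 -4 0 -1 0" --pt "0.5 -4 0 -1 0" --pt "0.5 -4 0 -1 0" --pt "0.5 -4 0 -1 0" --pt "0.5 -4 0 -6 0" --pt "0.5 -4 0 -16 0" --pt "0.5 -4 0 -36 0"

```text
time_s: 20.8
position: [0.6322, 0.0594, 0.1939]
orientation: [[-0.966, -0.258, -0.004], [-0.258, 0.966, -0.001], [0.004, 0.0, -1.0]]
contact_force: [-0.7, 0.3, -0.1]
gripper_width: 0.0228
```

Request:
play_rows --pt "0.5 0 0 -35 0" --pt "0.5 0 0 -70 0" --pt "0.5 0 0 -95 0" --pt "1 0 0 -95 0" --pt "1 0 0 -95 0" --pt "1 0 0 -95 0" --pt "1 0 0 -95 0" --pt "1 0 0 -95 0" --pt "1 0 0 -95 0" --pt "1 0 0 -95 0" --force 30

```text
time_s: 21.63
position: [0.6334, 0.0594, 0.2893]
orientation: [[-0.966, -0.257, -0.001], [-0.257, 0.966, -0.0], [0.001, -0.0, -1.0]]
contact_force: [0.8, -0.1, 0.6]
gripper_width: 0.0005
```

Run:
```python
from h import *
s=cs();R=np.array(s['orientation']);print('ang',np.degrees(np.arctan2(-R[0,1],R[1,1])))
d=cap('wrist','w12.png');import pickle;pickle.dump(d,open('w12.pkl','wb'))
im=cv2.imread('pics/w12.png')
for X in((82.5,0,161),(0,0,166),(3,0,238),(110,0,165)):print(X,proj(d,W(*X)).round(0))
cv2.imwrite('pics/w12c.png',cv2.resize(im[0:330,140:420],None,fx=1.8,fy=1.8,interpolation=cv2.INTER_CUBIC))
```

```text
t 21.6333 p [0.6334 0.0594 0.2893] F [ 0.8 -0.1  0.6] w 0.0005
case [106.2   1.  289.3] Fcase [ 0.8 -0.3  0.6]
ang 14.920559384434252
(82.5, 0, 161) [278. 173.]
(0, 0, 166) [277.  66.]
(3, 0, 238) [277.  53.]
(110, 0, 165) [278. 206.]
```

View pics/w12c.png

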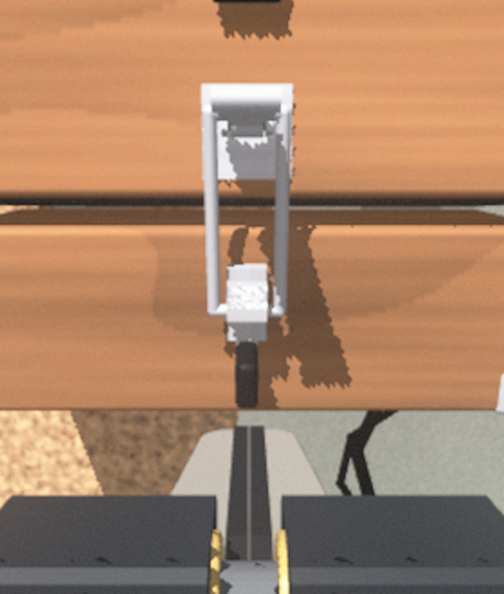

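Request:
play_rows --pt "1 25 -1 0 0" --pt "1 50 -1 0 0" --pt "1 68 -1 0 0" --pt "1 74 -1 15 0" --pt "1 74 -1 35 0" --pt "1 74 -1 55 0" --pt "1 74 -1 68 0" --pt "1 74 -1 73 0" --pt "1 74 -1 73 0" --pt "1 74 -1 73 0"

```text
time_s: 22.52
position: [0.5628, 0.0394, 0.2175]
orientation: [[-0.966, -0.257, 0.0], [-0.257, 0.966, -0.0], [-0.0, -0.0, -1.0]]
contact_force: [0.8, 0.1, 0.3]
gripper_width: 0.0003
```

Request:
play_rows --pt "1 10 0 0 0" --pt "1 16 0 0 0" --pt "1 20 0 0 0" --pt "1 24 0 0 0" --pt "1 28 0 0 0" --pt "1 32 0 0 0" --pt "1 35 0 0 0" --pt "1 38 0 0.5 0" --pt "1 41 0 1 0" --pt "1 44 0 2 0"

```text
time_s: 23.35
position: [0.5216, 0.0286, 0.216]
orientation: [[-0.966, -0.258, 0.005], [-0.258, 0.966, 0.001], [-0.005, -0.0, -1.0]]
contact_force: [6.5, 2.3, -1.6]
gripper_width: 0.0004
```

Request:
play_rows --pt "1 3 0 1.5 0" --pt "1 6 0 3.5 0" --pt "1 9 0 5 0" --pt "1 12 0 7.5 0" --pt "1 15 0 10 0" --pt "1 17 0 12 0" --pt "1 19 0 14.5 0" --pt "1 21 0 17 0" --pt "1 23 0 19 0" --pt "1 24 0 20.5 0"

```text
time_s: 24.18
position: [0.4967, 0.0219, 0.1946]
orientation: [[-0.966, -0.258, 0.001], [-0.258, 0.966, 0.0], [-0.001, 0.0, -1.0]]
contact_force: [3.5, 0.8, 2.7]
gripper_width: 0.0003
```

Request:
play_rows --pt "1 1 0 2 0" --pt "1 2 0 4 0" --pt "1 3 0 6 0" --pt "1 4 0 8 0" --pt "1 5 0 10 0" --pt "1 5.5 0 12 0" --pt "1 6 0 14 0" --pt "1 6.5 0 16 0" --pt "1 7 0 18 0" --pt "1 7 0 20 0"

```text
time_s: 25.02
position: [0.4891, 0.0198, 0.1741]
orientation: [[-0.966, -0.257, -0.002], [-0.257, 0.966, -0.0], [0.002, 0.0, -1.0]]
contact_force: [-0.8, -0.9, 0.6]
gripper_width: 0.0003
```

Request:
play_rows --pt "1 0.5 0 0.7 0" --pt "1 1 0 1.4 0" --pt "1 1 0 2.1 0" --pt "1 1 0 2.8 0" --pt "1 1 0 3.5 0" --pt "1 1 0 4.2 0" --pt "1 1 0 4.9 0" --pt "1 1 0 5.5 0" --pt "1 1 0 6 0" --pt "1 1 0 6 0"

```text
time_s: 25.85
position: [0.489, 0.0198, 0.1685]
orientation: [[-0.966, -0.258, -0.0], [-0.258, 0.966, -0.0], [0.0, -0.0, -1.0]]
contact_force: [0.1, 0.3, 0.2]
gripper_width: 0.0006
```

Request:
play_rows --pt "1 0 0 0.3 0" --pt "1 0 0 0.6 0" --pt "1 0 0 0.9 0" --pt "1 0 0 1.2 0" --pt "1 0 0 1.5 0" --pt "1 0 0 1.8 0" --pt "1 0 0 2 0" --pt "1 0 0 2 0" --pt "1 0 0 2 0" --pt "1 0 0 2 0"

```text
time_s: 26.68
position: [0.4892, 0.0198, 0.1683]
orientation: [[-0.966, -0.257, 0.0], [-0.257, 0.966, 0.001], [-0.001, 0.001, -1.0]]
contact_force: [-5.2, -0.5, 14.9]
gripper_width: 0.0004
```

Request:
play_rows --pt "1 0 0 0 0" --pt "1 0 0 0 0" --pt "1 0 0 0 0" --pt "1 0 0 0 0" --pt "1 0 0 0 0" --pt "1 0 0 0 0" --pt "1 0 0 0 0" --pt "1 0 0 0 0" --pt "1 0 0 0 0" --pt "1 0 0 0 0"

```text
time_s: 27.52
position: [0.4891, 0.0198, 0.1683]
orientation: [[-0.966, -0.258, 0.0], [-0.258, 0.966, 0.001], [-0.0, 0.001, -1.0]]
contact_force: [-4.4, -0.4, 15.5]
gripper_width: 0.0004
```

Steady at about 15.5 N on the stop. I'll lift off and check.

Request:
play_rows --pt "1 0 0 -2 0" --pt "1 0 0 -6 0" --pt "1 0 0 -20 0" --pt "1 0 0 -50 0" --pt "1 0 0 -90 0" --pt "1 0 0 -120 0" --pt "1 0 0 -140 0" --pt "1 0 0 -150 0" --pt "1 0 0 -150 0" --pt "1 0 0 -150 0"

```text
time_s: 28.35
position: [0.4886, 0.0199, 0.3158]
orientation: [[-0.966, -0.258, -0.001], [-0.258, 0.966, -0.0], [0.001, 0.0, -1.0]]
contact_force: [1.7, -0.3, 0.1]
gripper_width: 0.0006
```

Run:
```python
from h import *
s=cs()
d=cap('wrist','w13.png')
for X in((70,0,164),(0,0,166),(-72,0,166),(30,100,150),(97,0,160)):print(X,proj(d,W(*X)).round(0))
t=cap('top','t13.png')
w=cv2.imread('pics/w13.png')[60:360,100:460];w=cv2.resize(w,(600,500),interpolation=cv2.INTER_CUBIC)
i=cv2.resize(cv2.imread('pics/t13.png')[110:270,180:390],(400,305))
a=np.zeros((500,800,3),np.uint8);a[:,:480]=cv2.resize(w,(480,400)).copy().__class__((0,)) if 0 else 0
a[:400,:480]=cv2.resize(w,(480,400));a[:244,480:]=cv2.resize(i,(320,244))
i0=cv2.resize(cv2.imread('pics/top0.png')[110:270,180:390],(320,244));a[250:494,480:]=i0
cv2.imwrite('pics/fin.png',a)
```

```text
t 28.35 p [0.4886 0.0199 0.3158] F [ 1.7 -0.3  0.1] w 0.0006
case [-43.9   0.4 315.8] Fcase [ 1.5 -0.7  0.1]
(70, 0, 164) [278. 309.]
(0, 0, 166) [278. 242.]
(-72, 0, 166) [278. 164.]
(30, 100, 150) [379. 265.]
(97, 0, 160) [278. 331.]
```

View pics/fin.png

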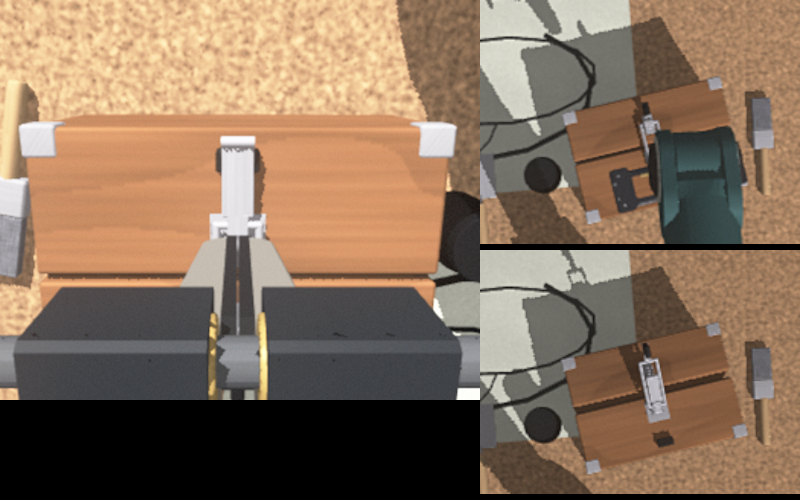

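The lever lies flat on the bumper (crop col 238, rows 140–235). The seam has closed to a thin line (row 275). The jar, brush and knife sit at the same pixels as in the first top view. I'm handing in.

```bash
python3 -c "
from plant import order
print(order.sign_off())"
```

```text
the job is handed in; nothing more can be done
None
```

The case is drawn shut and latched, and I handed the job in at about 28 s of the 72 s allowed.

- **Seating the loop:** I pinched the fin, swung the loop over the keeper, lowered the bar onto the floor beyond the lip, then pulled it under the lip to the post. The highest force I read was about 14 N, against the 25 N limit. Readings come only at the end of each move.
- **Slip during seating:** The first 8 N pinch slipped along the fin while I was pulling. I re-gripped at 25 N and finished the pull.
- **Closing the lever:** I pushed it over with the closed fingers, past centre and down onto its stop. I pressed it there at 14.9 to 15.5 N for about 0.8 s, then lifted clear.
- **Last checks:**
  - The lever lies flat on its stop and the seam is closed to a thin line.
  - The fingers are about 150 mm above the latch.
  - The jar, brush and visible part of the palette knife sit at the same pixels as in the first top view; I compared these by eye.
- **Not checked or inconsistent:**
  - In the last pictures the gripper partly hid the loop and keeper, so the hooked bar was last seen clearly just before I closed the lever.
  - An early guess put the keeper's floor at about 148 mm. Two later views put it at 158 mm, and the bar meeting the floor agreed with that.

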